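# Slide the wooden case down the wet-varnished lane

### The arm

A 7-joint arm with a two-finger parallel gripper is mounted at the origin on the work surface. World frame = base frame: x ahead of the robot, y to its left, z up, the work surface at z = 0. Lengths are in m, angles in rad, forces in N, time in s.
With the tool pointing down it reaches from about 0.425 to 0.875 m from the base axis. Payload 8.4 kg.
Tool frame: the origin (TCP) lies at the very end of the fingers, on their centre line; the grasp point (between the pads) lies 19 mm behind it; z points along the fingers, y is the line along which they close (so a half turn about z gives the same grasp; the last joint's range is limited). The gripper opens to 87 mm and grips with 3 to 60 N. Pads are 19 mm wide; open, the fingers measure 117 mm over their backs; the gripper's body (75 mm by 190 mm) begins 51 mm behind the grasp point.
Start: joints at [-1.303, 0.333, 0.04, 1.465, -0.013, 1.343, -0.059], TCP at [0.233, 0.607, 0.223] pointing down, gripper open.
Joint ranges: [-2.58, 2.58], [-0.38, 2.09], [-1.3, 1.39], [0.25, 2.4], [-1.5, 4.64], [0.08, 2.09], [-2.65, 2.65]. Speed limits (rad/s): [2.22, 2.22, 2.79, 2.79, 3.14, 3.14, 3.14].

### API

Orientations are given as a unit quaternion [w, x, y, z].
In Python, from workcell import state, capture, calibration, close_job gives the robot as it stands.
- The arm moves only by the tool arm_command, never from a script. Its arguments are lists of equal length, an entry for each row: "slide": the shift along the tool's x, y, z in units of 60 mm (1.0 is 60 mm), a list of three; "dr": the turn, a rotation vector about the tool's x, y, z in units of 4 degrees (1.0 is 4 degrees), a list of three; "hand": the closure, from 0 (fully open) to 1 (shut). In form: {"slide": [[tx, ty, tz], ...], "dr": [[wx, wy, wz], ...], "hand": [hand, ...]}. A call has 1 to 5 rows; each row shifts and turns the commanded pose from where the row before left it, along the tool's axes as they then stand; what a row does not reach is not made up. A row lasts 1/8 s, in which the tool goes at most 62.5 mm and 10.7 degrees, less where a joint would pass 70% of its speed; a pose out of reach is approached as far as the arm can. A call with a number of a shift or a turn outside -1 to 1 is refused whole. A call with a gripper value outside its range is refused whole. The fingers move at their own pace and stop on an object; "squeeze" is the grip in N (left out, the last holds). Time passes only in rows, so rows that do not move let the fingers close. It gives the time, the measured TCP pose, the force, the opening and the grip force at its end, in the units of the state.
- state(): the state, without advancing time (a new reading comes with each control period).
- capture(name): name is "scene" or "top" or "wrist"; returns the picture (400x640x3 uint8, red, green, blue); there is no depth.
- calibration(name): a dict with "K" (3x3 intrinsics, pixels), "extrinsics" (4x4, takes a point from camera to world coordinates); the wrist camera has in their place "hand_eye" (4x4, takes a point from camera to tool coordinates, whose origin is the TCP and whose axes are the flange's). Camera axes: x right, y down, z forward; pixel columns grow to the right and rows downward; lengths in m; the calibration is good to about 2 mm. The wrist camera is an equidistant fisheye: a pixel r from the principal point sees the ray r / f radians off the axis. A picture is of the moment at which its call begins: read the wrist's pose just before it. calibration takes no time and is no camera call.
- close_job(): hands the job in; it is judged then, once.
The state is a dict: "clock": time; "joint_pos": joint angles; "joint_vel": joint speeds; "effort": joint torques, N m; "eef_pos": TCP position; "orientation": TCP orientation; "contact_force": force on the tool from outside, world axes, zero at the start; "torque": the same for the moment, N m; "grip_width": opening from 0.0 (shut) to 1.0 (fully open); "gripper_force": force on a finger pad.
Only numpy, scipy, OpenCV 4.12 (cv2) and the standard library are available. Lean on these libraries where they do the work, as an engineer would, in place of code of your own. Each camera call takes 0.05 s, during which the arm holds its last target. There are 200 camera calls.

### The job

Push the dark wooden case along the board and down the lane between the two rails until it sits square against the stop block at the lane's end. The rails are freshly varnished and still wet, so neither the case nor the robot may touch them, though the case starts askew. Only push the case, never lift or tip it, and leave the other things on the bench where they are.

Things in the scene. Friction and masses are not known exactly. Their poses are not given: they have to be found in the camera images.
- case: Closed dark wooden case with finger-jointed corners, a plain box 120 mm long (its x) by 100 mm wide (its y) by 60 mm high, 0.3 to 0.65 kg, standing loose on the open part of the board in front of the lane, askew and off the lane's line. Too wide to grip. Origin: centre of its underside. Its x axis points roughly down the lane and should end up parallel to the board's x. It slides when pushed with some 2 to 6 N.
- board: Fixed plywood board lying on the bench, 540 mm long (its x) by 280 mm wide (its y), 12 mm thick. Origin: centre of its underside, at bench height; z up; x points down the lane, from the open part to the stop; the lane's centre line is the line y = 0. The lane between the rails is 126 mm wide (rail inner faces at y = +63 and -63 mm) and runs from x = -40 mm (mouth) to x = 240 mm (stop face). From x = -270 to -40 mm the board is open and clear but for the case.
- rail_left: One of two straight wooden rails fixed on the board, 280 mm long, 20 mm wide, 20 mm high (top 32 mm above the bench), wet with varnish: nothing may touch it. Origin: centre of its underside; x runs along its length. This one stands at y = +63 to +83 mm on the board.
- rail_right: One of two straight wooden rails fixed on the board, 280 mm long, 20 mm wide, 20 mm high (top 32 mm above the bench), wet with varnish: nothing may touch it. Origin: centre of its underside; x runs along its length. This one stands at y = -63 to -83 mm on the board.
- mouth (a point): Middle of the lane's open end, on the board's top face (12 mm above the bench).
- stop (a point): Foot of the middle of the stop block's face that looks into the lane, on the board's top face. The stop block is pale wood, fixed, 40 mm high, 30 mm thick, across the whole lane. The case against it has its origin 60 mm before this point.
- weight: Small brass weight, 32 mm across, 45 mm tall, standing on the board outside one rail. To be left alone. Origin: centre of its underside.
- jar: Small amber glass jar with steel cap, 34 mm across, 50 mm tall, standing on the board outside the other rail. To be left alone. Origin: centre of its underside.
- offcut: Pale wood offcut, 50 x 30 x 25 mm, lying on the board outside a rail. To be left alone. Origin: centre of its underside.
- glue: White glue bottle, 60 mm across, 170 mm tall, standing on the bench beyond the board. To be left alone. Origin: centre of its underside.
- tape: Roll of tape lying flat on the bench, 90 mm across, 24 mm high. To be left alone. Origin: centre of its underside.
- parts_case: Flat clear plastic parts case on the bench, 160 x 100 x 30 mm. To be left alone. Origin: centre of its underside.
- tub: Yellow plastic tub standing on the bench, 66 mm across, 70 mm tall. To be left alone. Origin: centre of its underside.
Things that resemble listed ones, but are neither listed nor needed, are in the scene too. What is meant by the case is not yellow, and is the smaller of those in its own colour.

How it is judged:
On the way:
1. the whole case is inside the lane, between the rails (x of case in the frame of board above 0.03 m and y of case in the frame of board between -0.015 and 0.015 m), for 0.05 s.
At the end, for the whole second after the job is handed in: The case stands flat and still on the board between the rails, its centre within 7 mm of where it is when square against the stop, and its x axis within 0.08 rad of the lane's (x of case in the frame of board above 0.173 m and y of case in the frame of board between -0.015 and 0.015 m and angle between the x axis of case and the x axis of board, either way round below 0.08 rad and angle between case's own z axis and vertical below 0.05 rad and height (world z) of case below 0.016 m and linear speed of case below 0.01 m/s); the robot touches nothing.
It fails at once if the left rail is touched (by anything) (contact force between rail_left and anything else above 0.1 N).
It fails at once if the right rail is touched (by anything) (contact force between rail_right and anything else above 0.1 N).
It fails at once if the case is lifted (more than 8 mm off the board) (height (world z) of case above 0.02 m).
It fails at once if the case is tipped (more than 0.15 rad) (angle between case's own z axis and vertical above 0.15 rad).
It fails at once if one of the other things is moved (more than 15 mm) (distance of any of weight, jar, offcut, glue, tape, parts_case, tub from where it was at the start of the episode above 0.015 m).
It also fails if it takes over 64 s, if anything falls off the work surface, if the arm or the gripper's body presses on something with over 40 N, if the wrist force passes 120 N, or if a joint passes its speed limit or range.

## Working session

There is one attempt and no reset: what is moved stays moved. The work goes in short steps, Python scripts to look and compute and a tool call to move; the robot and the scene stay as the last step left them, time stands still between calls to the robot, and variables do not carry over. Pictures are saved under pics/ and viewed, at most 10 in all, crops included, and the job is handed in when it is done.

Besides the shell and the picture viewer there is one more tool, called after "Request:" in YAML: its name, and indented under it one key for each argument. arm_command: Moves the arm, as the interface text tells. Its arguments: {"type":"object","properties":{"slide":{"type":"array"},"dr":{"type":"array"},"hand":{"type":"array"},"squeeze":{"type":"number"}},"required":["slide","dr","hand"]}

```bash
mkdir -p pics; ls; python3 - <<'E'
from workcell import *
import cv2,numpy as np
for n in("scene","top"):
    im=capture(n); cv2.imwrite(f"pics/{n}0.png",im[:,:,::-1]); c=calibration(n); print(n,np.round(c["K"],1).tolist(),np.round(c["extrinsics"],4).tolist())
s=state(); print(s)
print(calibration("wrist"))
E
```

```text
pics
scene [[376.5, 0.0, 321.7], [0.0, 376.5, 199.9], [0.0, 0.0, 1.0]] [[0.5591, 0.5278, -0.6395, 1.2024], [0.8291, -0.3471, 0.4383, -0.4517], [0.0094, -0.7752, -0.6316, 0.7042], [0.0, 0.0, 0.0, 1.0]]
top [[381.9, 0.0, 318.3], [0.0, 381.9, 197.3], [0.0, 0.0, 1.0]] [[0.0142, -0.9853, 0.1705, 0.3057], [-0.9997, -0.0171, -0.0157, 0.003], [0.0184, -0.1702, -0.9852, 1.3685], [0.0, 0.0, 0.0, 1.0]]
{'clock': 0.1, 'joint_pos': array([-1.30322739,  0.33384785,  0.03989927,  1.46621345, -0.01339439,
        1.34331708, -0.0584824 ]), 'joint_vel': array([-1.16059289e-03, -2.44044173e-03,  6.43419461e-04, -1.63421864e-03,
        6.83891453e-05, -1.37704450e-04, -1.25729693e-03]), 'effort': array([ 4.92900523e-03, -6.57813263e+01,  1.34066317e+00, -4.04706860e+01,
       -5.95174148e-02,  4.10490436e-02,  1.25675956e-04]), 'eef_pos': array([0.23297326, 0.60633591, 0.22172869]), 'orientation': array([-8.15363826e-05,  1.82368931e-01,  9.83229879e-01, -7.55426781e-04]), 'contact_force': array([ 0.74812264, -0.6058081 ,  0.18532563]), 'torque': array([-0.03614707, -0.00878717,  0.06159572]), 'gripper_force': 0.0, 'grip_width': 0.9982855563596077}
{'K': array([[309.70691629,   0.        , 315.37455631],
       [  0.        , 309.70691629, 197.19259564],
       [  0.        ,   0.        ,   1.        ]]), 'hand_eye': array([[-4.49211835e-04, -9.57957403e-01, -2.86910113e-01,
         7.84762600e-02],
       [ 9.99999430e-01, -7.08089833e-04,  7.98536918e-04,
        -3.99319964e-06],
       [-9.68122486e-04, -2.86909591e-01,  9.57957175e-01,
        -1.62175534e-01],
       [ 0.00000000e+00,  0.00000000e+00,  0.00000000e+00,
         1.00000000e+00]])}
```

View pics/top0.png

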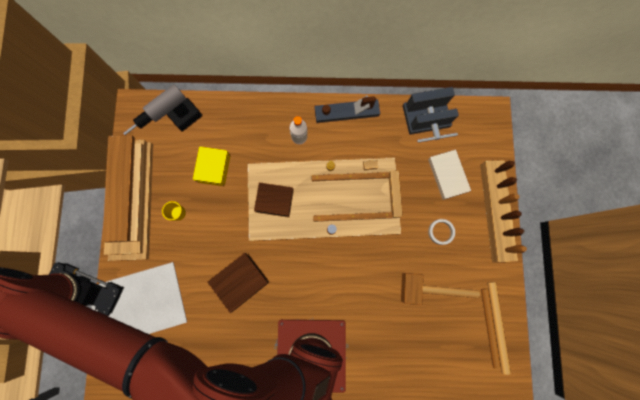

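View pics/scene0.png

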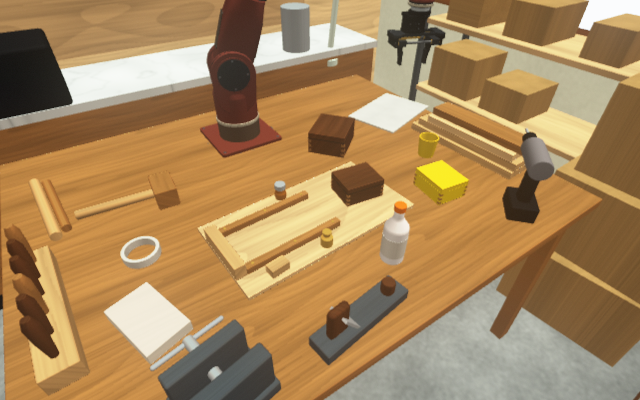

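Candidates for the case, in the top view: a dark box on the board at (273,200), a larger dark box on the bench at (238,282) and a yellow box at (211,166). The one on the board fits, because it is dark, the smaller of the two dark ones, and stands in front of the lane. I'll confirm that in an enlarged crop.

```bash
python3 - <<'E'
import cv2
im=cv2.imread("pics/top0.png")[150:250,242:407]
cv2.imwrite("pics/crop.png",cv2.resize(im,(792,480),interpolation=cv2.INTER_CUBIC))
E
```

```text
(no output)
```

View pics/crop.png

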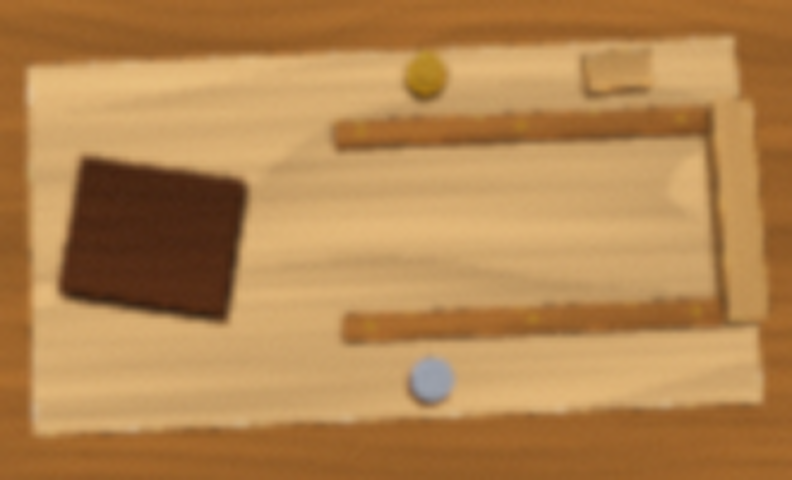

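```bash
cat > h.py <<'E'
import numpy as np, cv2
from workcell import *
from scipy.spatial.transform import Rotation as R
from scipy.optimize import least_squares
c=calibration("top"); K=np.array(c["K"]); E=np.array(c["extrinsics"])
def ray(uv,z):
    d=E[:3,:3]@np.linalg.solve(K,[uv[0],uv[1],1]); o=E[:3,3]; return (o+d*(z-o[2])/d[2])[:2]
def fit(pts,tmpl):
    pts=np.array(pts);tmpl=np.array(tmpl)
    def f(p):
        c_,s_=np.cos(p[2]),np.sin(p[2]); return (tmpl@np.array([[c_,s_],[-s_,c_]])+p[:2]-pts).ravel()
    r=least_squares(f,[*pts.mean(0),-1.57]); return r.x,np.round(f(r.x).reshape(-1,2)*1000,1)
E
python3 - <<'E'
from h import *
cr=lambda p:(242+(p[0]+.5)/4.8-.5,150+(p[1]+.5)/4.8-.5)
b,e=fit([ray(cr(p),.012) for p in[(27,67),(735,38),(764,402),(33,434)]],[(-.27,.14),(.27,.14),(.27,-.14),(-.27,-.14)]);print(b,e.tolist())
k,e=fit([ray(cr(p),.072) for p in[(82,156),(247,183),(228,316),(61,290)]],[(-.06,.05),(.06,.05),(.06,-.05),(-.06,-.05)]);print(k,e.tolist())
rl=[ray(cr(p),.032) for p in[(334,122),(709,105),(710,133),(338,150),(344,314),(717,298),(720,325),(347,342)]]
M=np.array([[np.cos(b[2]),np.sin(b[2])],[-np.sin(b[2]),np.cos(b[2])]])
print("rails in board",np.round([M@(r-b[:2]) for r in rl],3).tolist())
print("case in board",M@(k[:2]-b[:2]),np.degrees(k[2]-b[2]))
for p in[(300,130),(211,166),(172,210)]: print(ray(p,.05))
s=state();Q=s["orientation"];print(R.from_quat(Q,scalar_first=True).as_matrix().round(3))
E
```

```text
[ 0.53834073 -0.0361648  -1.51071679] [[1.1, -0.7], [0.2, 0.9], [-0.4, 0.1], [-0.9, -0.4]]
[ 0.52236513  0.13517722 -1.70164354] [[-0.0, -1.2], [2.0, -0.9], [-0.5, 1.1], [-1.5, 0.9]]
rails in board [[-0.04, 0.082], [0.242, 0.083], [0.241, 0.062], [-0.038, 0.06], [-0.039, -0.063], [0.237, -0.063], [0.238, -0.083], [-0.037, -0.084]]
case in board [-0.17199211 -0.00565882] -10.939296963225155
[0.77928209 0.05155902]
[0.6395354 0.3629795]
[0.48044616 0.4875136 ]
[[-0.933  0.359 -0.   ]
 [ 0.359  0.933 -0.001]
 [-0.    -0.002 -1.   ]]
```

The top view shows the board centred at (324,199). The case on it measures about 120x100 mm, so it is the right one. Its pose in the board frame is x -172 mm, y -6 mm, turned -11°. The rails come out at ±63 and ±83 mm, as they should. First move: turn the hand square to the lane.

Request:
arm_command:
  slide:
    - [0,0,0]
    - [0,0,0]
    - [0,0,0]
    - [0,0,0]
    - [0,0,0]
  dr:
    - [0,0,1]
    - [0,0,1]
    - [0,0,1]
    - [0,0,1]
    - [0,0,1]
  hand: [0.3,0.3,0.3,0.3,0.3]

```text
clock: 0.72
eef_pos: [0.233, 0.6065, 0.222]
orientation: [0.0, 0.351, 0.936, -0.0]
contact_force: [-1.2, 0.0, 0.5]
grip_width: 0.704
gripper_force: 0.0
```

Request:
arm_command:
  slide:
    - [0,0,0]
    - [0,0,0]
    - [0,0,0]
    - [0,0,0]
    - [0,0,0]
  dr:
    - [0,0,1]
    - [0,0,1]
    - [0,0,1]
    - [0,0,1]
    - [0,0,1]
  hand: [0.3,0.3,0.3,0.3,0.3]

```text
clock: 1.35
eef_pos: [0.233, 0.6065, 0.222]
orientation: [0.0, 0.509, 0.861, -0.001]
contact_force: [-1.4, 0.1, -0.0]
grip_width: 0.701
gripper_force: 0.0
```

Request:
arm_command:
  slide:
    - [0,0,0]
    - [0,0,0]
    - [0,0,0]
    - [0,0,0]
    - [0,0,0]
  dr:
    - [0,0,1]
    - [0,0,1]
    - [0,0,1]
    - [0,0,1]
    - [0,0,1]
  hand: [0.3,0.3,0.3,0.3,0.3]

```text
clock: 1.98
eef_pos: [0.233, 0.6065, 0.222]
orientation: [0.0, 0.65, 0.76, -0.0]
contact_force: [0.1, -0.0, -0.4]
grip_width: 0.698
gripper_force: 0.0
```

Request:
arm_command:
  slide:
    - [0,0,0]
    - [0,0,0]
    - [0,0,0]
  dr:
    - [0,0,1]
    - [0,0,0.4]
    - [0,0,0]
  hand: [0.3,0.3,0.3]

```text
clock: 2.35
eef_pos: [0.2331, 0.6066, 0.2223]
orientation: [0.0, 0.686, 0.728, -0.0]
contact_force: [0.6, -0.1, 0.2]
grip_width: 0.698
gripper_force: 0.0
```

```bash
cat >> h.py <<'E'
B=np.array([.5383,-.0362]); TH=-1.5107
RB=np.array([[np.cos(TH),-np.sin(TH)],[np.sin(TH),np.cos(TH)]])
def tool():
    s=state(); m=R.from_quat(s["orientation"],scalar_first=True).as_matrix(); p=s["eef_pos"]
    tb=RB.T@(p[:2]-B); yaw=np.degrees(np.arctan2(m[1,1],m[0,1])-TH)-90
    return s,m,p,tb,yaw
def go(x,y,z):
    s,m,p,tb,yaw=tool()
    w=np.array([*(B+RB@[x,y]),z]); print("t",round(s["clock"],2),"tool in board",tb.round(4),"z",p[2].round(4),"yaw",yaw.round(2),"F",s["contact_force"].round(1),"units",(m.T@(w-p)/.06).round(2), "tilt",m[:,2].round(3))
E
python3 -c "
from h import *
go(-.29,0,.12)"
```

```text
t 2.35 tool in board [-0.66   -0.2661] z 0.2223 yaw -0.01 F [ 0.6 -0.1  0.2] units [-6.16  4.44  1.71] tilt [-0. -0. -1.]
```

Request:
arm_command:
  slide:
    - [-0.77,0.55,0]
    - [-0.77,0.55,0]
    - [-0.77,0.55,0]
    - [-0.77,0.55,0]
    - [-0.77,0.55,0]
  dr:
    - [0,0,0]
    - [0,0,0]
    - [0,0,0]
    - [0,0,0]
    - [0,0,0]
  hand: [0.3,0.3,0.3,0.3,0.3]

```text
clock: 2.98
eef_pos: [0.4124, 0.3843, 0.2227]
orientation: [-0.0, 0.685, 0.728, 0.0]
contact_force: [1.8, 0.5, 0.5]
grip_width: 0.699
gripper_force: 0.0
```

Request:
arm_command:
  slide:
    - [-0.77,0.55,0]
    - [-0.77,0.55,0.3]
    - [-0.77,0.57,0.4]
    - [0,0,0]
    - [0,0,0]
  dr:
    - [0,0,0]
    - [0,0,0]
    - [0,0,0]
    - [0,0,0]
    - [0,0,0]
  hand: [0.3,0.3,0.3,0.3,0.3]

```text
clock: 3.6
eef_pos: [0.5195, 0.2538, 0.1805]
orientation: [-0.0, 0.686, 0.728, -0.0]
contact_force: [0.5, 0.6, -0.0]
grip_width: 0.704
gripper_force: 0.0
```

```bash
python3 -c "
from h import *
go(-.29,0,.043)
cv2.imwrite('pics/w1.png',capture('wrist')[:,:,::-1])"
```

```text
t 3.6 tool in board [-0.2906 -0.0014] z 0.1805 yaw -0.03 F [ 0.5  0.6 -0. ] units [-0.01  0.02  2.29] tilt [-0.  0. -1.]
```

View pics/w1.png

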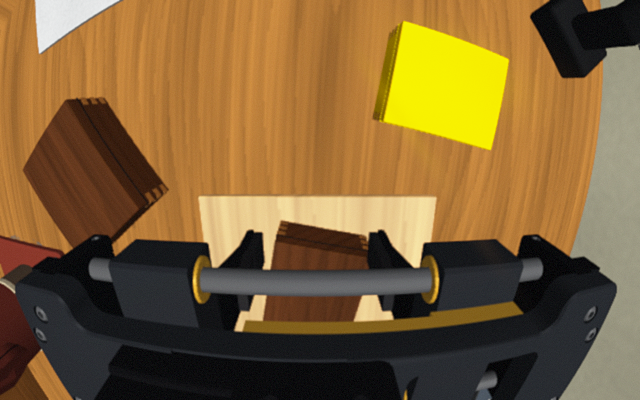

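The wrist view shows the case's back edge between the fingers, running from (280,222) to (367,237), so its right side (board -y) is rearmost, as measured. Next I'll lower the hand behind the case and push gently. The right finger touches first and should turn the case square.

Request:
arm_command:
  slide:
    - [0,0,0.6]
    - [0,0,0.6]
    - [0,0,0.6]
    - [0,0,0.49]
    - [0,0,0]
  dr:
    - [0,0,0]
    - [0,0,0]
    - [0,0,0]
    - [0,0,0]
    - [0,0,0]
  hand: [0.3,0.3,0.3,0.3,0.3]

```text
clock: 4.28
eef_pos: [0.5176, 0.2544, 0.0417]
orientation: [-0.001, 0.685, 0.729, -0.002]
contact_force: [-0.5, 0.2, 0.8]
grip_width: 0.702
gripper_force: 0.0
```

Request:
arm_command:
  slide:
    - [-0.15,0,0]
    - [-0.15,0,0]
    - [-0.12,0,0]
    - [-0.1,0,0]
    - [-0.1,0,0]
  dr:
    - [0,0,0]
    - [0,0,0]
    - [0,0,0]
    - [0,0,0]
    - [0,0,0]
  hand: [0.3,0.3,0.3,0.3,0.3]

```text
clock: 4.9
eef_pos: [0.5218, 0.2163, 0.0434]
orientation: [-0.0, 0.686, 0.728, 0.0]
contact_force: [-1.5, 3.8, 1.9]
grip_width: 0.701
gripper_force: 1.7
```

Request:
arm_command:
  slide:
    - [-0.1,0,0]
    - [-0.1,0,0]
    - [-0.1,0,0]
    - [-0.1,0,0]
    - [-0.08,0,0]
  dr:
    - [0,0,0]
    - [0,0,0]
    - [0,0,0]
    - [0,0,0]
    - [0,0,0]
  hand: [0.3,0.3,0.3,0.3,0.3]

```text
clock: 5.52
eef_pos: [0.5235, 0.187, 0.0431]
orientation: [-0.0, 0.686, 0.728, -0.0]
contact_force: [-1.7, 3.1, 2.6]
grip_width: 0.698
gripper_force: 1.8
```

```bash
python3 -c "
from h import *
go(-.2,0,.043)
im=capture('top')[:,:,::-1]
cv2.imwrite('pics/t1.png',im);cv2.imwrite('pics/t1c.png',cv2.resize(im[150:250,242:407],(792,480),interpolation=cv2.INTER_CUBIC))"
```

```text
t 5.53 tool in board [-0.2237 -0.0014] z 0.0431 yaw -0.07 F [-1.7  3.1  2.6] units [-0.4   0.02  0.  ] tilt [-0. -0. -1.]
```

View pics/t1c.png

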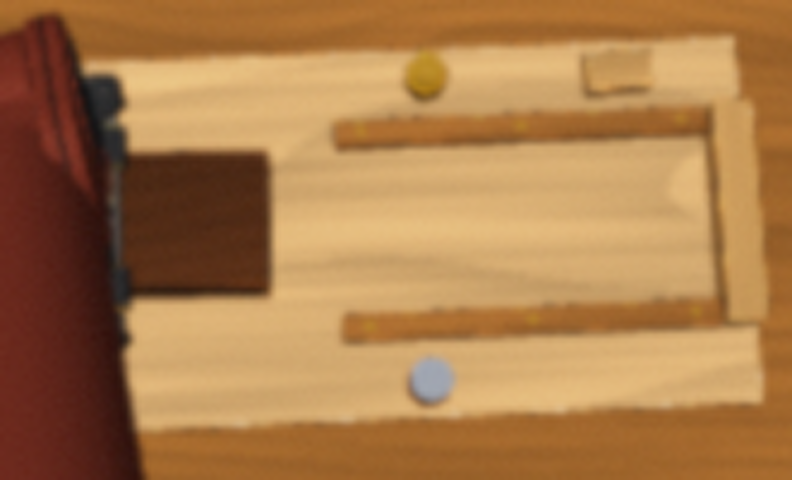

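The case is now nearly square to the lane: in the crop its front edge runs from (267,152) to (270,290). I'll fit its long edge to get the remaining offset and angle.

```bash
cat >> h.py <<'E'
def edges(im,u0,u1,v0=165,v1=215):
    # left (upper) dark edge at z=.072, right (lower) edge at z=.012; board frame
    g=im[:,:,1].astype(float); L=[];Rr=[]
    for u in range(u0,u1):
        col=g[v0:v1,u]; th=70
        i=np.where(col<th)[0]; a,b=i[0],i[-1]
        L.append((u,v0+a-1+(col[a-1]-th)/(col[a-1]-col[a])))
        Rr.append((u,v0+b+(th-col[b])/(col[b+1]-col[b])))
    for P,z,o in((L,.072,-.05),(Rr,.012,.05)):
        q=np.array([RB.T@(ray(p,z)-B) for p in P]); k=np.polyfit(q[:,0],q[:,1],1)
        print("yaw",np.degrees(np.arctan(k[0])).round(2),"y mid",(k[1]+o).round(4),"@x=0; y at mean x",(np.polyval(k,q[:,0].mean())+o).round(4),q[:,0].mean().round(3),"res",np.std(q[:,1]-np.polyval(k,q[:,0])).round(4))
E
python3 - <<'E'
from h import *
im=cv2.imread("pics/t1.png")
edges(im,272,295)
print([ (RB.T@(ray((242+u/4.8,150+v/4.8),.072)-B)).round(4) for u,v in [(267,152),(270,290)]], im[180,290:302,1])
E
```

```text
yaw -1.94 y mid -0.0022 @x=0; y at mean x 0.0025 -0.139 res 0.0003
yaw -0.94 y mid 0.0069 @x=0; y at mean x 0.0093 -0.146 res 0.0003
[array([-0.0881,  0.0509]), array([-0.0896, -0.0497])] [158 159 159 159 159 160 161 167 177 183 184 182]
```

The case is within about 3 mm of the centre line and turned about -1.5°. I'll push on towards the mouth.

Request:
arm_command:
  slide:
    - [-0.1,0,0]
    - [-0.1,0,0]
    - [-0.1,0,0]
    - [-0.1,0,0]
    - [-0.1,0,0]
  dr:
    - [0,0,0]
    - [0,0,0]
    - [0,0,0]
    - [0,0,0]
    - [0,0,0]
  hand: [0.3,0.3,0.3,0.3,0.3]

```text
clock: 6.2
eef_pos: [0.5253, 0.157, 0.0431]
orientation: [0.0, 0.686, 0.728, -0.0]
contact_force: [0.2, 3.0, -1.1]
grip_width: 0.698
gripper_force: 1.2
```

Request:
arm_command:
  slide:
    - [-0.1,0,0]
    - [-0.1,0,0]
    - [-0.1,0,0]
    - [0,0,0]
  dr:
    - [0,0,0]
    - [0,0,0]
    - [0,0,0]
    - [0,0,0]
  hand: [0.3,0.3,0.3,0.3]

```text
clock: 6.7
eef_pos: [0.5265, 0.1385, 0.0432]
orientation: [0.0, 0.686, 0.727, -0.0]
contact_force: [-0.5, 0.3, 0.1]
grip_width: 0.7
gripper_force: 0.0
```

```bash
python3 -c "
from h import *
go(-.1,0,.043)
im=capture('top')[:,:,::-1]
cv2.imwrite('pics/t2.png',im);cv2.imwrite('pics/t2c.png',cv2.resize(im[150:250,242:407],(792,480),interpolation=cv2.INTER_CUBIC))
edges(im,288,305)"
```

```text
t 6.7 tool in board [-0.1751 -0.0013] z 0.0432 yaw -0.12 F [-0.5  0.3  0.1] units [-1.25  0.02  0.  ] tilt [-0.    -0.001 -1.   ]
yaw -0.68 y mid 0.0032 @x=0; y at mean x 0.0043 -0.094 res 0.0002
yaw 0.64 y mid 0.0126 @x=0; y at mean x 0.0115 -0.099 res 0.0003
```

View pics/t2c.png

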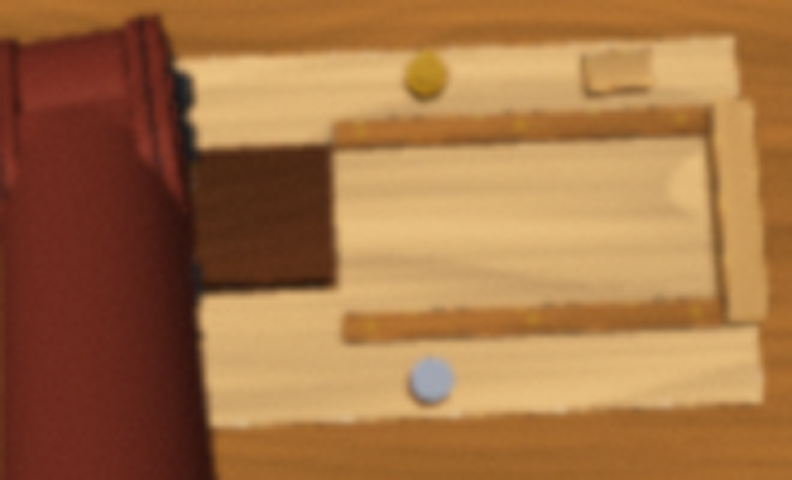

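The case's nose is at the mouth, crop (333,148) to (335,285), and it sits roughly 6 mm to the left. Both sides are still clear of the rails, with more room on the right. I'll push on a slight diagonal to the right, which two-finger contact with friction can carry.

Request:
arm_command:
  slide:
    - [-0.1,0,0]
    - [-0.1,-0.015,0]
    - [-0.1,-0.015,0]
    - [-0.1,-0.015,0]
    - [-0.1,-0.015,0]
  dr:
    - [0,0,0]
    - [0,0,0]
    - [0,0,0]
    - [0,0,0]
    - [0,0,0]
  hand: [0.3,0.3,0.3,0.3,0.3]

```text
clock: 7.38
eef_pos: [0.5246, 0.1091, 0.0432]
orientation: [0.0, 0.686, 0.728, 0.0]
contact_force: [-0.8, 3.0, -0.6]
grip_width: 0.7
gripper_force: 1.3
```

```bash
python3 -c "
from h import *
go(-.1,0,.043)
im=capture('top')[:,:,::-1]
cv2.imwrite('pics/t3.png',im);cv2.imwrite('pics/t3c.png',cv2.resize(im[150:250,242:407],(792,480),interpolation=cv2.INTER_CUBIC))
edges(im,290,308,180,212)"
```

```text
t 7.38 tool in board [-0.1458 -0.005 ] z 0.0432 yaw -0.06 F [-0.8  3.  -0.6] units [-0.76  0.08  0.  ] tilt [ 0.  0. -1.]Traceback (most recent call last):
  File "<string>", line 6, in <module>
    edges(im,290,308,180,212)
    ~~~~~^^^^^^^^^^^^^^^^^^^^
  File "h.py", line 29, in edges
    Rr.append((u,v0+b+(th-col[b])/(col[b+1]-col[b])))
                                   ~~~^^^^^
IndexError: index 32 is out of bounds for axis 0 with size 32
```

View pics/t3c.png

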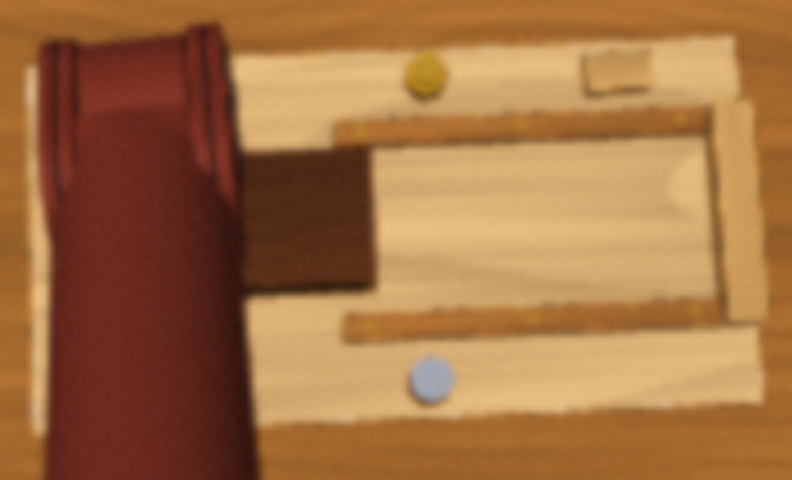

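```bash
python3 - <<'E'
from h import *
im=cv2.imread("pics/t3.png")
edges(im,297,309,170,218)
# self-check: right rail inner face foot/top and gradient
print(im[174:215,305,1])
# predicted rows at u~305 for known features
def px(x,y,z):
    w=np.array([*(B+RB@[x,y]),z]); q=K@(E[:3,:3].T@(w-E[:3,3])); return (q[:2]/q[2]).round(2)
print("left rail in-top",px(0.1,.063,.032),"right rail in-top",px(.1,-.063,.032),px(.1,-.083,.032))
print(im[165:225,355,1])
E
```

```text
yaw 0.51 y mid 0.0013 @x=0; y at mean x 0.0007 -0.071 res 0.0002
yaw -0.7 y mid 0.0069 @x=0; y at mean x 0.0078 -0.076 res 0.0002
[178 176 177 177 178 169 144  89  49  42  40  39  40  42  43  43  41  41
  42  43  42  41  42  41  43  46  46  46  45  47  47  48  49  45  43  34
  45 105 163 176 178]
left rail in-top [350.32 178.55] right rail in-top [352.46 213.37] [352.81 219.  ]
[184 176 169 167 165 165 163 151 126 111 109 103 101  98 118 161 169 171
 174 177 176 175 174 171 171 175 177 176 176 176 180 185 188 187 183 181
 176 171 172 175 176 172 167 160 156 158 160 153 130 112 108 107 101  96
 112 157 173 178 175 174]
```

The case went about 3 mm to the right with the hand and stayed square. There are about 4 mm left to take out, so I'll go on the same way.

Request:
arm_command:
  slide:
    - [-0.1,-0.015,0]
    - [-0.1,-0.015,0]
    - [-0.1,-0.015,0]
    - [-0.1,-0.015,0]
    - [-0.1,-0.015,0]
  dr:
    - [0,0,0]
    - [0,0,0]
    - [0,0,0]
    - [0,0,0]
    - [0,0,0]
  hand: [0.3,0.3,0.3,0.3,0.3]

```text
clock: 8.05
eef_pos: [0.5218, 0.0788, 0.0432]
orientation: [0.0, 0.686, 0.728, 0.0]
contact_force: [0.9, 3.1, 0.5]
grip_width: 0.697
gripper_force: 1.5
```

Request:
arm_command:
  slide:
    - [-0.1,0,0]
    - [-0.1,0,0]
    - [-0.1,0,0]
  dr:
    - [0,0,0]
    - [0,0,0]
    - [0,0,0]
  hand: [0.3,0.3,0.3]

```text
clock: 8.43
eef_pos: [0.5229, 0.0609, 0.0432]
orientation: [-0.0, 0.686, 0.728, 0.0]
contact_force: [-0.6, 4.3, 0.1]
grip_width: 0.7
gripper_force: 1.7
```

```bash
sed -i 's/th=70/th=95/' h.py; python3 -c "
from h import *
go(.1,0,.043)
im=capture('top')[:,:,::-1]
cv2.imwrite('pics/t4.png',im);cv2.imwrite('pics/t4c.png',cv2.resize(im[150:250,242:407],(792,480),interpolation=cv2.INTER_CUBIC))
edges(im,314,324,182,210)"
```

```text
t 8.43 tool in board [-0.0979 -0.0095] z 0.0432 yaw -0.06 F [-0.6  4.3  0.1] units [-3.3   0.16  0.  ] tilt [-0.  0. -1.]Traceback (most recent call last):
  File "<string>", line 6, in <module>
    edges(im,314,324,182,210)
    ~~~~~^^^^^^^^^^^^^^^^^^^^
  File "h.py", line 29, in edges
    Rr.append((u,v0+b+(th-col[b])/(col[b+1]-col[b])))
                                   ~~~^^^^^
IndexError: index 28 is out of bounds for axis 0 with size 28
```

View pics/t4c.png

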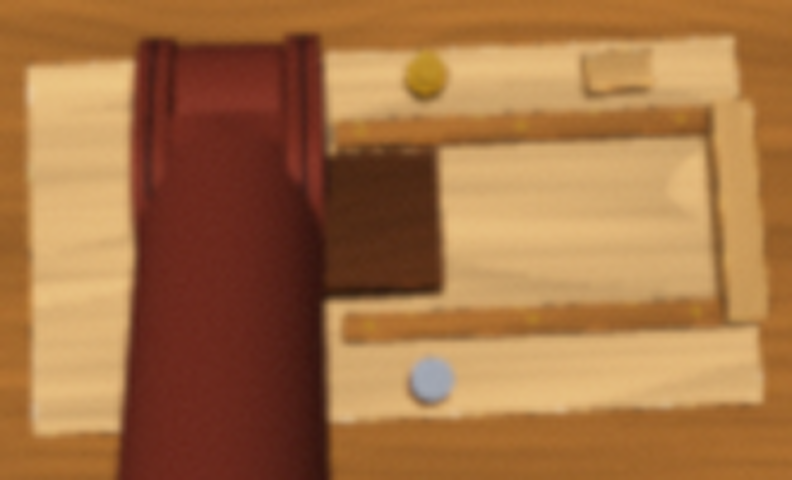

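In the crop the case is inside the lane, front edge (437,148) to (441,290), with light wood visible on both sides. I'll check the numbers.

```bash
sed -i 's/th=95/th=80/' h.py; python3 - <<'E'
from h import *
im=cv2.imread("pics/t4.png")
edges(im,313,331,174,216)
E
```

```text
yaw 1.39 y mid 0.0041 @x=0; y at mean x 0.0039 -0.005 res 0.0013
yaw 0.62 y mid 0.0023 @x=0; y at mean x 0.0023 -0.008 res 0.0002
```

Request:
arm_command:
  slide:
    - [-0.12,-0.002,0]
    - [-0.15,-0.002,0]
    - [-0.15,-0.002,0]
    - [-0.15,-0.002,0]
    - [-0.15,-0.002,0]
  dr:
    - [0,0,0]
    - [0,0,0]
    - [0,0,0]
    - [0,0,0]
    - [0,0,0]
  hand: [0.3,0.3,0.3,0.3,0.3]

```text
clock: 9.1
eef_pos: [0.5249, 0.0174, 0.0432]
orientation: [0.0, 0.686, 0.728, -0.0]
contact_force: [-0.3, 3.4, 0.7]
grip_width: 0.699
gripper_force: 1.8
```

Request:
arm_command:
  slide:
    - [-0.15,-0.002,0]
    - [-0.15,-0.002,0]
    - [-0.15,-0.002,0]
    - [-0.15,-0.002,0]
    - [-0.12,-0.002,0]
  dr:
    - [0,0,0]
    - [0,0,0]
    - [0,0,0]
    - [0,0,0]
    - [0,0,0]
  hand: [0.3,0.3,0.3,0.3,0.3]

```text
clock: 9.72
eef_pos: [0.5268, -0.0257, 0.0432]
orientation: [-0.0, 0.686, 0.728, -0.0]
contact_force: [-0.3, 4.7, 1.8]
grip_width: 0.701
gripper_force: 2.0
```

```bash
python3 -c "
from h import *
go(.09,0,.043)
im=capture('top')[:,:,::-1]
cv2.imwrite('pics/t5.png',im);cv2.imwrite('pics/t5c.png',cv2.resize(im[150:250,242:407],(792,480),interpolation=cv2.INTER_CUBIC))
print(im[195,330:365,1])
edges(im,340,348,175,214)"
```

```text
t 9.72 tool in board [-0.0112 -0.0109] z 0.0432 yaw -0.08 F [-0.3  4.7  1.8] units [-1.69  0.18  0.  ] tilt [-0. -0. -1.]
[ 34  36  33  31  30  29  28  25  28  33  40  43  43  40  42  42  41  41
  43  41  41  41  43  43  41  43  42  49  84 137 170 177 176 175 176]
yaw -49.94 y mid 0.0968 @x=0; y at mean x 0.0112 0.072 res 0.0057
yaw 0.25 y mid 0.0006 @x=0; y at mean x 0.0009 0.071 res 0.0002
```

View pics/t5c.png

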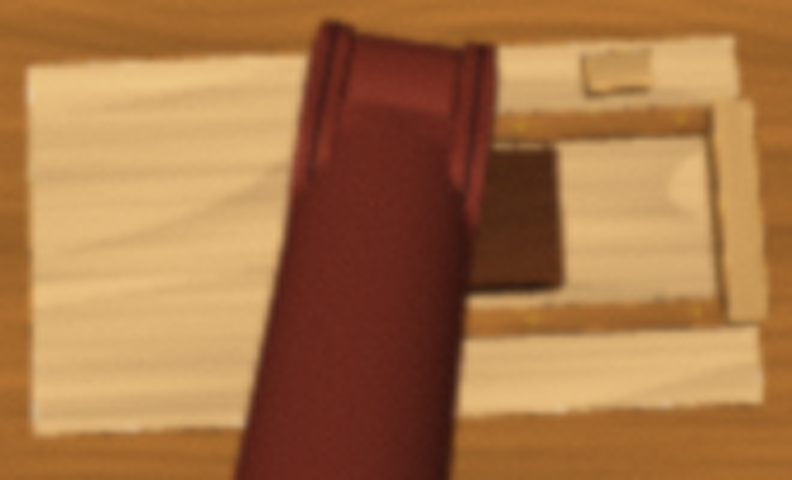

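The case is centred to about 1 mm and square, front edge in the crop (555,148) to (562,285), with roughly 118 mm to the stop. I'll carry on straight.

Request:
arm_command:
  slide:
    - [-0.12,0,0]
    - [-0.15,0,0]
    - [-0.15,0,0]
    - [-0.15,0,0]
    - [-0.15,0,0]
  dr:
    - [0,0,0]
    - [0,0,0]
    - [0,0,0]
    - [0,0,0]
    - [0,0,0]
  hand: [0.3,0.3,0.3,0.3,0.3]

```text
clock: 10.4
eef_pos: [0.5293, -0.0688, 0.0431]
orientation: [-0.0, 0.686, 0.728, -0.0]
contact_force: [-0.2, 4.6, 1.8]
grip_width: 0.704
gripper_force: 2.0
```

Request:
arm_command:
  slide:
    - [-0.15,0,0]
    - [-0.15,0,0]
    - [-0.15,0,0]
    - [-0.15,0,0]
    - [-0.12,0,0]
  dr:
    - [0,0,0]
    - [0,0,0]
    - [0,0,0]
    - [0,0,0]
    - [0,0,0]
  hand: [0.3,0.3,0.3,0.3,0.3]

```text
clock: 11.02
eef_pos: [0.5319, -0.112, 0.0432]
orientation: [-0.0, 0.686, 0.728, -0.0]
contact_force: [0.1, 4.4, 2.0]
grip_width: 0.702
gripper_force: 2.1
```

```bash
python3 -c "
from h import *
go(.107,0,.043)
im=capture('top')[:,:,::-1]
cv2.imwrite('pics/t6.png',im)
for v in (185,195,205): print(im[v,368:402,1])
edges(im,370,379,172,212)"
```

```text
t 11.03 tool in board [ 0.0752 -0.011 ] z 0.0432 yaw -0.08 F [0.1 4.4 2. ] units [-0.53  0.18  0.  ] tilt [-0. -0. -1.]
[ 38  48  51  46  41  41  47  50  47  39  42  41  43  47  74 130 176 186
 185 183 169 126  99 119 153 159 157 156 156 156 157 143 114  99]
[ 25  25  33  44  46  42  42  42  41  45  43  44  45  44  51  87 134 163
 170 172 173 156 112 102 132 155 158 155 154 155 153 148 134 110]
[ 25  33  44  47  48  47  48  46  49  48  47  47  48  49  49  60 107 157
 170 171 170 164 140 104 113 147 157 154 155 153 153 152 143 124]
yaw -2.0 y mid 0.0318 @x=0; y at mean x 0.0256 0.18 res 0.0001
yaw -0.26 y mid 0.0014 @x=0; y at mean x 0.0006 0.181 res 0.0002
```

Request:
arm_command:
  slide:
    - [-0.1,0,0]
    - [-0.1,0,0]
    - [-0.1,0,0]
    - [-0.06,0,0]
    - [-0.04,0,0]
  dr:
    - [0,0,0]
    - [0,0,0]
    - [0,0,0]
    - [0,0,0]
    - [0,0,0]
  hand: [0.3,0.3,0.3,0.3,0.3]

```text
clock: 11.7
eef_pos: [0.5332, -0.1355, 0.0431]
orientation: [-0.0, 0.686, 0.728, -0.0]
contact_force: [-0.9, 3.0, 1.8]
grip_width: 0.7
gripper_force: 2.0
```

Request:
arm_command:
  slide:
    - [-0.03,0,0]
    - [-0.03,0,0]
  dr:
    - [0,0,0]
    - [0,0,0]
  hand: [0.3,0.3]

```text
clock: 11.95
eef_pos: [0.5335, -0.1388, 0.0432]
orientation: [-0.0, 0.686, 0.728, -0.0]
contact_force: [-0.5, 3.0, 0.4]
grip_width: 0.701
gripper_force: 1.7
```

Request:
arm_command:
  slide:
    - [-0.03,0,0]
    - [-0.03,0,0]
  dr:
    - [0,0,0]
    - [0,0,0]
  hand: [0.3,0.3]

```text
clock: 12.2
eef_pos: [0.5337, -0.1426, 0.0431]
orientation: [-0.0, 0.686, 0.728, -0.0]
contact_force: [-0.9, 2.4, 0.4]
grip_width: 0.702
gripper_force: 1.6
```

Request:
arm_command:
  slide:
    - [-0.03,0,0]
    - [0,0,0]
  dr:
    - [0,0,0]
    - [0,0,0]
  hand: [0.3,0.3]

```text
clock: 12.45
eef_pos: [0.5339, -0.1442, 0.0431]
orientation: [-0.0, 0.686, 0.728, 0.0]
contact_force: [0.4, 3.5, -0.9]
grip_width: 0.698
gripper_force: 1.8
```

Request:
arm_command:
  slide:
    - [-0.03,0,0]
    - [-0.02,0,0]
    - [0,0,0]
  dr:
    - [0,0,0]
    - [0,0,0]
    - [0,0,0]
  hand: [0.3,0.3,0.3]

```text
clock: 12.82
eef_pos: [0.5338, -0.1443, 0.0431]
orientation: [-0.002, 0.685, 0.728, 0.001]
contact_force: [-2.6, 14.0, 5.8]
grip_width: 0.697
gripper_force: 6.8
```

```bash
python3 -c "
from h import *
go(.107,0,.043)
im=capture('top')[:,:,::-1]
cv2.imwrite('pics/t7.png',im)
for v in (185,195,205): print(im[v,376:402,1])
edges(im,380,386,172,212)"
```

```text
t 12.82 tool in board [ 0.1076 -0.0109] z 0.0431 yaw 0.01 F [-2.6 14.   5.8] units [0.01 0.18 0.  ] tilt [-0.001  0.004 -1.   ]
[ 35  35  34  34  31  39  46  52  47  40  42  45  49  46  42  63 105 147
 154 155 156 155 155 143 113  99]
[ 35  31  31  28  25  27  31  40  45  41  41  42  42  45  45  49  71 114
 149 156 156 155 155 148 135 111]
[ 29  26  25  27  30  40  46  48  47  47  47  50  47  48  48  48  51  69
 113 146 155 154 154 152 144 125]
yaw -1.83 y mid 0.0309 @x=0; y at mean x 0.0242 0.21 res 0.0001
yaw 1.07 y mid -0.0026 @x=0; y at mean x 0.0014 0.211 res 0.0004
```

The force rose to 14 N and the hand stalled at the predicted place, so the case is seated. I'll back off, rise clear and check.

Request:
arm_command:
  slide:
    - [0.1,0,0]
    - [0.3,0,0]
    - [0.3,0,0]
    - [0,0,-0.6]
    - [0,0,-0.8]
  dr:
    - [0,0,0]
    - [0,0,0]
    - [0,0,0]
    - [0,0,0]
    - [0,0,0]
  hand: [0.3,0.3,0.3,0.3,0.3]

```text
clock: 13.5
eef_pos: [0.5306, -0.1061, 0.1273]
orientation: [-0.0, 0.686, 0.727, -0.001]
contact_force: [0.6, 1.1, -0.0]
grip_width: 0.699
gripper_force: 0.0
```

Request:
arm_command:
  slide:
    - [0.8,0,-0.8]
    - [1,0,0]
    - [1,0,0]
    - [1,0,0]
    - [0,0,0]
  dr:
    - [0,0,0]
    - [0,0,0]
    - [0,0,0]
    - [0,0,0]
    - [0,0,0]
  hand: [0.3,0.3,0.3,0.3,0.3]

```text
clock: 14.12
eef_pos: [0.5178, 0.1232, 0.1711]
orientation: [0.0, 0.683, 0.73, 0.0]
contact_force: [-0.4, -0.7, 0.0]
grip_width: 0.697
gripper_force: 0.0
```

```bash
python3 -c "
from h import *
im=capture('top')[:,:,::-1]
cv2.imwrite('pics/t8c.png',cv2.resize(im[150:250,242:407],(792,480),interpolation=cv2.INTER_CUBIC))
go(.1,0,.2)
edges(im,362,386,174,211)"
```

```text
t 14.18 tool in board [-0.157  -0.0106] z 0.1711 yaw 0.14 F [-0.  -1.3 -0.6] units [-4.28  0.17 -0.48] tilt [ 0.    -0.001 -1.   ]
yaw 0.96 y mid -0.0039 @x=0; y at mean x -0.0009 0.176 res 0.0021
yaw 0.45 y mid -0.0004 @x=0; y at mean x 0.001 0.179 res 0.0004
```

View pics/t8c.png

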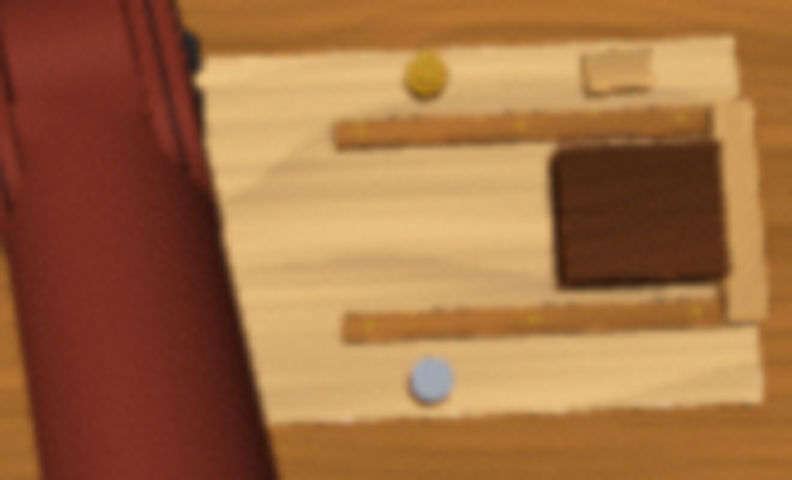

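The case sits against the stop, crop (552..728, 142..288), square and centred. The weight, jar and offcut are where they were, and the arm is clear.

```bash
python3 -c "
from workcell import *
print(close_job())"
```

```text
the job is handed in; nothing more can be done
None
```

I pushed the case down the lane to the stop and handed the job in after about 14 s; the last picture shows it square against the stop and centred to about 1 mm, with the rails untouched as far as the pictures and forces show, but no verdict came back.

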